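Check a circuit-board frame for square with a slide rule

TASK

Check the aluminium frame for squareness with the long slide rule: pick the rule up by its black carrier, lay it flat on top of the frame across one diagonal so that it passes over both corner screws, let it rest there for a moment for the reading, then do the same across the other diagonal. One diagonal is clearly longer: leave the rule lying flat across that longer one, over both its corner screws, and let go.

Things in the scene. Friction and masses are not known exactly. Their poses are not given: they have to be found in the camera images.
- rule: long slide rule, loose, flat on the bench: 330 mm long, 30 mm wide, 10 mm thick (its steel tongue, the +x half, 19 by 8 mm, locked), flat underside; a black carrier block at the middle, 44 mm along the rule, 34 mm wide, 34 mm high, is its grip. 0.2 to 0.33 kg. Origin: middle of the underside, x along the rule; either end may point either way. A similar 160 mm gauge nearby is not used
- frame: frame of aluminium bars 18 mm wide, 20 mm high, fixed flat on the bench at any angle, knocked out of square: sides about 200 and 160 mm between corner screws, diagonals about 240 and 275 mm. Origin: its centre, where the diagonals cross, at bench level. A circuit board and a brass spacer, under 12 mm high, lie inside it
- corner_a (a point): screw in the middle of one corner of the frame, point on the frame's top face, 20 mm above the bench. The screws a, b, c, d follow one another round the frame, so a lies diagonally opposite c
- corner_b (a point): screw in the middle of one corner of the frame, point on the frame's top face, 20 mm above the bench. The screws a, b, c, d follow one another round the frame, so b lies diagonally opposite d
- corner_c (a point): screw in the middle of one corner of the frame, point on the frame's top face, 20 mm above the bench. The screws a, b, c, d follow one another round the frame, so c lies diagonally opposite a
- corner_d (a point): screw in the middle of one corner of the frame, point on the frame's top face, 20 mm above the bench. The screws a, b, c, d follow one another round the frame, so d lies diagonally opposite b

How it is judged:
By the outcome, as a careful person would: the job done as asked, in the order asked, and still so for the second after the job is handed in, with the robot touching nothing.
It also fails if it takes over 51 s, if anything falls off the work surface, if the arm or the gripper's body presses on something with over 40 N, if the wrist force passes 120 N, or if a joint passes its speed limit or range.

ROBOT

A 6-joint arm with a two-finger parallel gripper is mounted at the origin on the work surface. World frame = base frame: x ahead of the robot, y to its left, z up, the work surface at z = 0. Lengths are in m, angles in rad, forces in N, time in s.
With the tool pointing down it reaches from about 0.4 to 0.825 m from the base axis. Payload 7 kg.
Tool frame: the origin (TCP) lies on the mounting face of the last link; the fingertips stand arm.tcp_to_tips ahead of it and the grasp point (between the pads) lies 159 mm ahead of it (arm.tcp_to_tips is the distance from the TCP to the fingertips, in m); z points along the fingers, y is the direction in which the jaws open and shut (so a half turn about z gives the same grasp; the last joint's range is limited). The gripper opens to 88 mm and grips with 3 to 60 N. Pads are 19 mm wide; open, the fingers measure 130 mm over their backs; the gripper's body (78 mm by 193 mm) begins 47 mm behind the grasp point.
Start: joints at [-0.881, 0.359, 0.012, 0, -1.224, -0.288], TCP at [0.264, -0.621, 0.405] pointing down, gripper open.
Joint ranges: [-3.07, 3.07], [-1.43, 2.12], [-1.02, 1.25], [-3.03, 1.67], [-3.05, -0], [-3.03, 3.03]. Speed limits (rad/s): [2.39, 2.39, 3.01, 3.14, 3.14, 3.14].

INTERFACE

Orientations are given as [roll, pitch, yaw] about the fixed x, y, z axes, in that order (R = Rz(yaw) Ry(pitch) Rx(roll)).
In Python, from station import arm, cams, job_done, finder gives the robot as it stands.
- The arm moves only by the tool play_rows, never from a script. Its argument "targets" is a list that holds one entry, the list of rows, each a list of 4 numbers: the shift along the tool's x, y, z in m, then the turn about the tool's z in degrees. A call has 1 to 5 rows; each row is the pose to reach, as a shift and turn from the pose commanded when the call began, along the tool's axes at that moment; what a row does not reach only later rows make up. A row lasts 1/8 s, in which the tool goes at most 62.5 mm and 10.7 degrees, less where a joint would pass 70% of its speed; a pose out of reach is approached as far as the arm can. A call with a gripper value outside its range is refused whole. "grip" is the closure in counts, from 0 (fully open) to 255 (shut), set as the call begins (left out, the last holds). The fingers move at their own pace and stop on an object; "newtons" is the grip in N (left out, the last holds). Time passes only in rows, so rows that repeat a pose let the fingers close. It gives the time, the measured TCP pose, the force and the opening at its end, in the units of the state.
- arm.get_state(): the state, without advancing time (a new reading comes with each control period).
- cams.grab_frame(name): name is "scene" or "top" or "wrist"; returns (picture, depth): 400x640x3 uint8, red, green, blue; 400x640 float32, m along the optical axis (not along the pixel's ray), 0 where there is no reading.
- cams.camera_params(name): a dict with "intrinsics" (3x3 intrinsics, pixels), "position" and "attitude" of the camera in the world. Camera axes: x right, y down, z forward; pixel columns grow to the right and rows downward; lengths in m; the calibration is good to about 2 mm. The wrist camera is an equidistant fisheye: a pixel r from the principal point sees the ray r / f radians off the axis. A picture is of the moment at which its call begins: read the wrist's pose just before it. camera_params takes no time and is no camera call; for the wrist camera it gives the pose at the moment of the call.
- job_done(): hands the job in, once; it reports no verdict.
Trained networks look in the newest picture that a camera, given by its name, has taken for a name from the list of things; names that differ only in an ending like _2 or _b are one class to them, and where a whole thing is asked for, a point or a joint stands for the part that bears it (a point fixed in the world has none). Each returns a list of dicts, best first, with "score" (0 to 1); they miss things now and then, are a little off and sometimes report something else, mostly with a low value. They report only what shows in the picture. A call takes as long as a camera call.
- finder.find_in(camera, query): "xyz" ([x, y, z] in m, in world coordinates, good to about 4 mm: the middle of the surface that is visible of it).
- finder.masks_of(camera, query): "mask" (400x640 bool, what is visible of it).
The state is a dict: "t": time; "q": joint angles; "qd": joint speeds; "joint_efforts": joint torques, N m; "eef_pos": TCP position; "ee_rot": TCP orientation; "force": force on the tool from outside, world axes, zero at the start; "moment": the same for the moment, N m; "width": finger opening in m.
Only numpy, scipy, OpenCV 4.12 (cv2) and the standard library are available. Lean on these libraries where they do the work, as an engineer would, in place of code of your own. Each camera call takes 0.05 s, during which the arm holds its last target. There are 200 camera calls.

## Working session

There is one attempt and no reset: what is moved stays moved. The work goes in short steps, Python scripts to look and compute and a tool call to move; the robot and the scene stay as the last step left them, time stands still between calls to the robot, and variables do not carry over. Pictures are saved under pics/ and viewed, about 8 in all and at most 12, crops included, and the job is handed in when it is done.

Besides the shell and the picture viewer there is one more tool, called after "Request:" as a command line: name --argument value ..., lists and objects as JSON in quotes. play_rows: Moves the arm, as the interface text tells. Its arguments: {"type":"object","properties":{"targets":{"type":"array","items":{"type":"array","items":{"type":"array","items":{"type":"number"}}}},"grip":{"type":"number"},"newtons":{"type":"number"}},"required":["targets"]}

```bash
ls; mkdir -p pics
cat > h.py <<'E'
import numpy as np, cv2
from scipy.spatial.transform import Rotation as R
from station import arm, cams, job_done, finder
def save(n,p): cv2.imwrite('pics/'+n+'.png', p[...,::-1])
def att(a):
    a=np.array(a,float); return a if a.shape==(3,3) else R.from_euler('xyz',a).as_matrix()
def world(cp,u,v,d):
    K=np.array(cp['intrinsics']); c=np.array([(u-K[0,2])/K[0,0]*d,(v-K[1,2])/K[1,1]*d,d])
    return (att(cp['attitude'])@np.atleast_2d(c.T if c.ndim>1 else c).T).T+np.array(cp['position'])
E
python3 - <<'E'
from h import *
s=arm.get_state(); print(s, arm.tcp_to_tips)
print(cams.camera_params('top'))
p,d=cams.grab_frame('top'); save('top1',p)
for q in ['rule','frame','corner_a']:
    for r in finder.find_in('top',q): print(q,r)
E
```

```text
pics
{'t': 0.0, 'q': array([-8.80892679e-01,  3.59377576e-01,  1.10826279e-02, -3.54595078e-04,
       -1.22411255e+00, -2.88112863e-01]), 'qd': array([-0.00166167, -0.00141097,  0.00029747,  0.00039849,  0.00037215,
       -0.00036411]), 'joint_efforts': array([-8.76370486e-04, -5.82722104e+01,  2.93055940e+01,  6.99725971e+00,
        6.77786578e-03, -1.56229330e-04]), 'eef_pos': array([ 0.26390359, -0.62106386,  0.40373802]), 'ee_rot': array([ 3.13995316e+00, -1.38244731e-04, -2.73992251e+00]), 'force': array([ 0.50871589,  0.16105872, -0.47271364]), 'moment': array([ 0.00337737, -0.01606128, -0.00198019]), 'width': 0.0877170656009379} 0.1781
{'intrinsics': array([[428.23343131,   0.        , 320.84867911],
       [  0.        , 428.23343131, 203.92383137],
       [  0.        ,   0.        ,   1.        ]]), 'position': array([ 0.48409259, -0.03021057,  0.84689267]), 'attitude': array([-3.07049352, -0.01055485, -1.54991281])}
rule {'xyz': [0.4605, -0.2878, 0.0105], 'score': 0.9}
frame {'xyz': [0.5405, 0.0657, 0.0189], 'score': 0.89}
corner_a {'xyz': [0.5388, 0.0634, 0.018], 'score': 0.91}
```

View pics/top1.png

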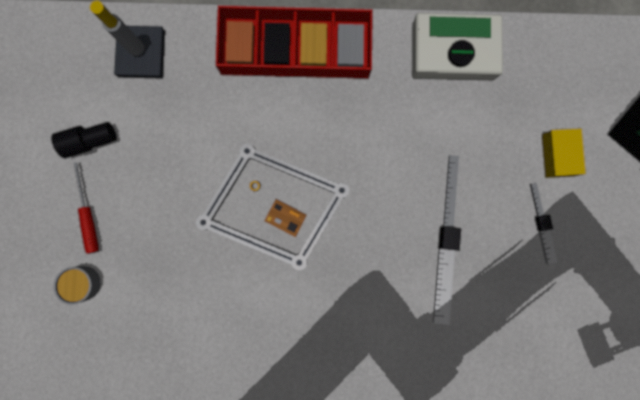

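The top view shows the frame with screws near (247,151), (342,190), (299,262) and (203,222). The rule runs from (453,156) to (441,322), with its carrier at (450,238). The longer diagonal looks like (203,222)–(342,190). Next I'll measure these.

```bash
cat > m.py <<'E'
from h import *
cp=cams.camera_params('top'); p,d=cams.grab_frame('top')
def ray(u,v,z):
    a=world(cp,u,v,1.0)[0]; o=np.array(cp['position']); return o+(a-o)*(z-o[2])/(a[2]-o[2])
g=cv2.cvtColor(p,cv2.COLOR_RGB2GRAY).astype(float)
def screw(u,v,r=6):
    for _ in range(4):
        ui,vi=int(round(u)),int(round(v))
        yy,xx=np.mgrid[vi-5:vi+6,ui-5:ui+6]
        w=np.clip(130-g[vi-5:vi+6,ui-5:ui+6],0,None)*(np.hypot(xx-u,yy-v)<4.5)
        u,v=(w*xx).sum()/w.sum(),(w*yy).sum()/w.sum()
    return u,v
C=[]
for u,v in [(247,151),(342,190),(299,262),(203,222)]:
    a=screw(u,v); C.append(ray(*a,0.020)); print(np.round(a,1),np.round(C[-1],4), d[v-1:v+2,u-1:u+2].mean(), world(cp,u,v,np.median(d[v-1:v+2,u-1:u+2]))[0].round(4))
C=np.array(C)
for i in (0,1):
    e=C[i]-C[i+2]; print('diag',i,np.linalg.norm(e).round(4),'ang',np.degrees(np.arctan2(e[1],e[0])).round(2),'mid',((C[i]+C[i+2])/2).round(4))
A=np.array([C[0]-C[2],C[3]-C[1]])[:,:2].T; t=np.linalg.solve(A,(C[3]-C[2])[:2]); print('cross',(C[2]+t[0]*(C[0]-C[2])).round(4))
print([np.linalg.norm(C[i]-C[(i+1)%4]).round(4) for i in range(4)])
E
python3 - <<'E'
from m import *
m=finder.masks_of('top','rule')[0]['mask'].astype(np.uint8)
r=cv2.minAreaRect(cv2.findNonZero(m)); print(r)
ys,xs=np.nonzero(m); P=world(cp,xs,ys,d[ys,xs]); print(P.shape,P[:,2].min(),P[:,2].max())
hi=(P[:,2]>0.024)&(P[:,2]<.05); lo=(P[:,2]>0.004)&(P[:,2]<.014)
for k in (hi,lo): print(k.sum(),cv2.minAreaRect(P[k,:2].astype(np.float32)),P[k].mean(0))
u,s,vt=np.linalg.svd(P[lo,:2]-P[lo,:2].mean(0),full_matrices=False); print(np.degrees(np.arctan2(vt[0,1],vt[0,0])))
dark=(g<70)&(m>0)
ys,xs=np.nonzero(dark);print('carrier px',xs.min(),xs.max(),ys.min(),ys.max(), np.round(ray(xs.mean(),ys.mean(),.034),4))
big=cv2.resize(p[130:340,180:480],None,fx=2.6,fy=2.6,interpolation=cv2.INTER_CUBIC); save('crop1',big)
E
```

```text
[246.5 150.4] [0.6445 0.1094 0.02  ] 0.8332582 [0.6431 0.1081 0.0216]
[341.4 189.9] [ 0.5714 -0.0771  0.02  ] 0.830383 [ 0.571  -0.0781  0.0211]
[298.8 262.2] [0.4303 0.0022 0.02  ] 0.8200252 [0.4307 0.0018 0.0203]
[202.7 222. ] [0.5034 0.189  0.02  ] 0.8225919 [0.5034 0.188  0.0212]
diag 0 0.2395 ang 26.57 mid [0.5374 0.0558 0.02  ]
diag 1 0.2746 ang -75.68 mid [0.5374 0.056  0.02  ]
cross [0.5374 0.0558 0.02  ]
[np.float64(0.2003), np.float64(0.1618), np.float64(0.2005), np.float64(0.162)]
((448.8248596191406, 239.02255249023438), (22.29353141784668, 168.77406311035156), 3.9724960327148438)
(2543, 3) -0.0020803007426607456 0.8468926741087845
438 ((0.48323577642440796, -0.28619271516799927), (0.03486497327685356, 0.04376262053847313), 85.51806640625) [ 0.48329048 -0.28479084  0.03415968]
1949 ((0.4835294485092163, -0.28463900089263916), (0.03285125643014908, 0.3298111855983734), 86.59175872802734) [ 0.46014888 -0.28368907  0.00982713]
175.56562362433604
carrier px 433 460 225 320 [ 0.4806 -0.2816  0.034 ]
```

```bash
cat > go.py <<'E'
import sys
from h import *
# usage: go.py x y z yaw_deg -> shift/turn in tool axes from present pose
def go(x,y,z,yaw):
    s=arm.get_state(); Rm=R.from_euler('xyz',s['ee_rot']).as_matrix()
    dv=Rm.T@(np.array([x,y,z])-s['eef_pos']); y0=np.degrees(s['ee_rot'][2])
    t=-((yaw-y0+180)%360-180)
    print('t',s['t'],'pos',s['eef_pos'].round(4),'yaw',y0.round(2),'F',s['force'].round(1),'M',s['moment'].round(2),'w',round(s['width'],4)); print('shift',dv.round(4),'turn',round(t,2))
if __name__=='__main__': go(*map(float,sys.argv[1:5]))
E
python3 go.py 0.4835 -0.2850 0.26 175.8
```

```text
t 0.3 pos [ 0.2639 -0.6212  0.4043] yaw -156.98 F [-0.7  1.2  0.4] M [-0.02  0.02 -0.02] w 0.0879
shift [-0.3336  0.2235  0.1444] turn 27.22
```

View pics/crop1.png

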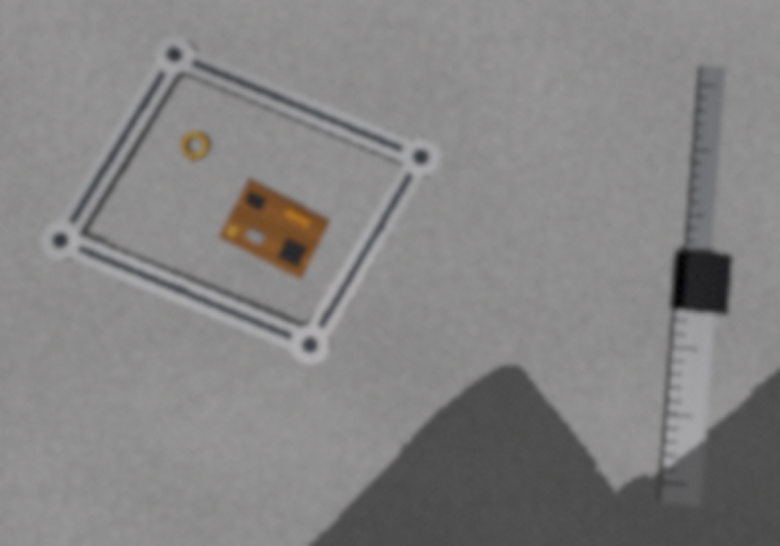

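The crop confirms the four screws. The narrow tongue is the upper end, +x in the world, and the carrier is at crop (702,281).

Request:
play_rows --targets '[[[-0.03,0.02,0.0,3],[-0.075,0.05,0.02,9],[-0.12,0.08,0.05,15],[-0.165,0.11,0.07,21],[-0.21,0.14,0.09,27]]]' --grip 0 --newtons 50

```text
t: 0.92
eef_pos: [0.4031, -0.4088, 0.3142]
ee_rot: [-3.141, 0.0, 3.069]
force: [1.2, 0.0, -0.7]
width: 0.0874
```

```bash
python3 go.py 0.4835 -0.2850 0.26 175.8
```

```text
t 0.925 pos [ 0.4031 -0.4088  0.3142] yaw 175.82 F [ 1.2  0.  -0.7] M [-0.09 -0.19  0.05] w 0.0874
shift [-0.0711  0.1293  0.0542] turn 0.02
```

Request:
play_rows --targets '[[[-0.02,0.04,0.015,0],[-0.045,0.08,0.03,0],[-0.062,0.115,0.045,0],[-0.071,0.129,0.054,0],[-0.071,0.129,0.054,0]]]'

```text
t: 1.55
eef_pos: [0.4827, -0.2859, 0.2601]
ee_rot: [3.141, -0.001, 3.074]
force: [-0.3, 0.3, -0.1]
width: 0.0877
```

Run:
```python
from go import *
go(0.4835,-0.2850,0.183,175.8)
p,d=cams.grab_frame('wrist'); save('w1',p)
print(finder.find_in('wrist','rule')[:2])
```

```text
t 1.55 pos [ 0.4827 -0.2859  0.2601] yaw 176.12 F [-0.3  0.3 -0.1] M [-0.12 -0.02 -0.  ] w 0.0877
shift [-0.0009  0.001   0.0771] turn 0.32
[{'xyz': [0.4309, -0.2822, 0.0079], 'score': 0.71}]
```

View pics/w1.png

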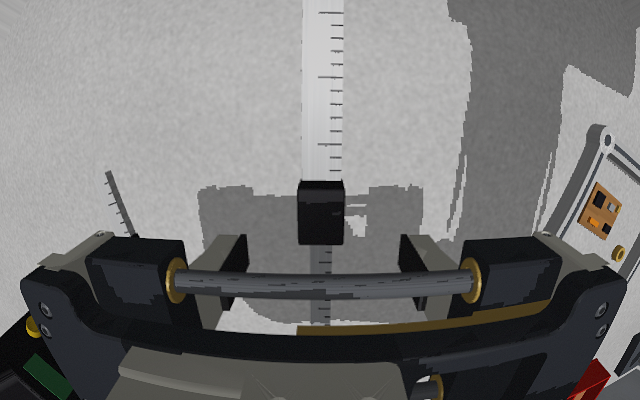

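The wrist view shows the carrier at about (321,213), centred between the jaws and with the rule aligned. I'll descend and grip.

Request:
play_rows --targets '[[[-0.001,0.001,0.03,0.3],[-0.001,0.001,0.055,0.3],[-0.001,0.001,0.07,0.3],[-0.001,0.001,0.077,0.3],[-0.001,0.001,0.077,0.3]]]'

```text
t: 2.28
eef_pos: [0.4833, -0.2859, 0.1838]
ee_rot: [-3.141, -0.0, 3.067]
force: [1.5, -0.0, -0.3]
width: 0.0877
```

Request:
play_rows --targets '[[[0,0,0,0],[0,0,0,0],[0,0,0,0],[0,0,0,0],[0,0,0,0]]]' --grip 255 --newtons 50

```text
t: 2.9
eef_pos: [0.4833, -0.2855, 0.1837]
ee_rot: [3.142, 0.0, 3.067]
force: [-0.0, -0.0, -0.0]
width: 0.0436
```

Request:
play_rows --targets '[[[0,0,0,0],[0,0,-0.003,0],[0,0,-0.01,0],[0,0,-0.03,0],[0,0,-0.03,0]]]'

```text
t: 3.52
eef_pos: [0.484, -0.2857, 0.2152]
ee_rot: [-3.141, 0.003, 3.067]
force: [0.7, -0.4, -1.8]
width: 0.0338
```

Request:
play_rows --targets '[[[0,0,-0.01,0],[0,0,-0.03,0],[0,0,-0.05,0],[0,0,-0.05,0]]]'

```text
t: 4.03
eef_pos: [0.4837, -0.2857, 0.2648]
ee_rot: [-3.141, 0.003, 3.067]
force: [0.0, 0.0, -2.3]
width: 0.0335
```

```bash
cat > inhand.py <<'E'
from m import *
def meas(cam='top'):
    cp=cams.camera_params('top'); p,d=cams.grab_frame('top'); save('t_last',p)
    m=finder.masks_of('top','rule'); print('n',len(m),[r['score'] for r in m])
    m=m[0]['mask']; ys,xs=np.nonzero(m); P=world(cp,xs,ys,d[ys,xs]); s=arm.get_state()
    Rm=R.from_euler('xyz',s['ee_rot']).as_matrix(); T=(P-s['eef_pos'])@Rm
    k=(abs(T[:,0])>.05)&(abs(T[:,0])<.17)&(abs(T[:,1])<.03)&(d[ys,xs]>0)&(T[:,2]>.15)&(P[:,2]>.008)
    T=T[k]; print('tcp',s['eef_pos'].round(4),'yaw',np.degrees(s['ee_rot'][2]).round(2),'F',s['force'].round(1),'M',s['moment'].round(2),'w',s['width'],'t',s['t'])
    for sg in (1,-1):
        q=T[sg*T[:,0]>0]
        if len(q)>20: print('side',sg,len(q),'x rng',np.percentile(q[:,0],[1,99]).round(4),'dz/dx',np.polyfit(q[:,0],q[:,2],1).round(4),'dy/dx',np.polyfit(q[:,0],q[:,1],1).round(4))
    pz=np.polyfit(T[:,0],T[:,2],1); py=np.polyfit(T[:,0],T[:,1],1); print('all z',pz.round(4),'y',py.round(4), 'pitch deg',np.degrees(pz[0]).round(2),'yaw deg',np.degrees(py[0]).round(2))
    return P
if __name__=='__main__': meas()
E
python3 inhand.py; python3 go.py 0.5374 0.0558 0.26 -153.4
```

```text
[246.5 150.5] [0.6445 0.1093 0.02  ] 0.83378655 [0.6432 0.1082 0.0214]
[342.1 191.1] [ 0.5691 -0.0785  0.02  ] 0.33519492 [ 0.5191 -0.0495  0.5139]
[298.8 262.2] [0.4303 0.0022 0.02  ] 0.8197132 [0.4308 0.0018 0.0211]
[202.7 221.9] [0.5035 0.189  0.02  ] 0.82360333 [0.5034 0.1881 0.0208]
diag 0 0.2394 ang 26.57 mid [0.5374 0.0558 0.02  ]
diag 1 0.2754 ang -76.22 mid [0.5363 0.0553 0.02  ]
cross [0.5363 0.0552 0.02  ]
[np.float64(0.2024), np.float64(0.1605), np.float64(0.2006), np.float64(0.1619)]
n 1 [0.73]
tcp [ 0.4829 -0.2854  0.2627] yaw 175.7 F [ 0.6  0.7 -3.1] M [-0.05 -0.05  0.04] w 0.03363680704499939 t 4.175
side 1 365 x rng [0.0507 0.125 ] dz/dx [-0.0028  0.1724] dy/dx [-0.0855  0.001 ]
side -1 61 x rng [-0.1643 -0.1544] dz/dx [-0.1355  0.1517] dy/dx [-0.0664 -0.0081]
all z [-0.0047  0.1726] y [-0.0381 -0.003 ] pitch deg -0.27 yaw deg -2.18
t 4.175 pos [ 0.4829 -0.2854  0.2627] yaw 175.7 F [ 0.6  0.7 -3.1] M [-0.05 -0.05  0.04] w 0.0336
shift [-0.0288  0.3443  0.0029] turn -30.9
```

Request:
play_rows --targets '[[[-0.002,0.02,0,-2],[-0.006,0.06,0,-6],[-0.01,0.105,0,-10],[-0.013,0.15,0,-14],[-0.017,0.195,0,-18]]]'

```text
t: 4.8
eef_pos: [0.5145, -0.091, 0.2626]
ee_rot: [3.141, -0.002, -2.9]
force: [0.0, -0.3, -2.5]
width: 0.034
```

```bash
python3 go.py 0.5374 0.0558 0.24 -153.4
```

```text
t 4.8 pos [ 0.5145 -0.091   0.2626] yaw -166.16 F [ 0.  -0.3 -2.5] M [-0.03 -0.12 -0.01] w 0.034
shift [-0.0574  0.1371  0.0225] turn -12.76
```

Request:
play_rows --targets '[[[-0.02,0.045,0.005,-4],[-0.038,0.09,0.012,-8],[-0.052,0.125,0.02,-12],[-0.057,0.137,0.022,-13],[-0.057,0.137,0.022,-13]]]'

```text
t: 5.42
eef_pos: [0.5375, 0.0547, 0.2407]
ee_rot: [3.142, -0.002, -2.674]
force: [-0.8, 0.2, -2.5]
width: 0.0335
```

```bash
python3 inhand.py | tail -7;  python3 go.py 0.5374 0.0558 0.2035 -153.4
```

```text
[246.7 151. ] [0.6434 0.1089 0.02  ] 0.3441737 [0.5497 0.0268 0.5066]
[341.4 189.9] [ 0.5714 -0.0771  0.02  ] 0.8303235 [ 0.571  -0.0781  0.0217]
t 5.475 pos [0.5374 0.054  0.241 ] yaw -153.3 F [ 0.3  0.2 -2. ] M [-0.04  0.02  0.04] w 0.0337
shift [-0.0009  0.0016  0.0375] turn 0.1m.py:11: RuntimeWarning: invalid value encountered in scalar divide
  u,v=(w*xx).sum()/w.sum(),(w*yy).sum()/w.sum()
Traceback (most recent call last):
  File "inhand.py", line 1, in <module>
    from m import *
  File "m.py", line 15, in <module>
    a=screw(u,v); C.append(ray(*a,0.020)); print(np.round(a,1),np.round(C[-1],4), d[v-1:v+2,u-1:u+2].mean(), world(cp,u,v,np.median(d[v-1:v+2,u-1:u+2]))[0].round(4))
  File "m.py", line 8, in screw
    ui,vi=int(round(u)),int(round(v))
              ~~~~~^^^
ValueError: cannot convert float NaN to integer
```

View pics/t_last.png

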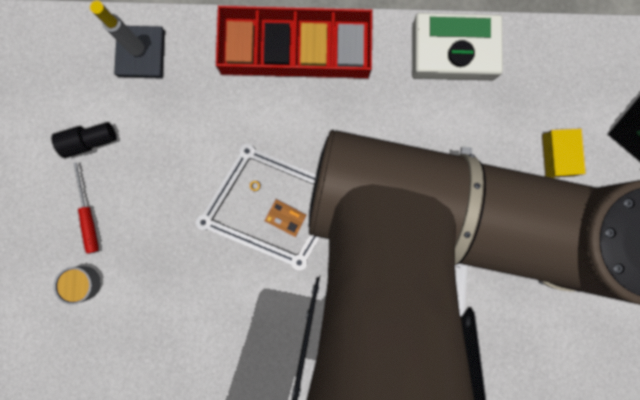

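That picture is the earlier one, taken at the pickup. The arm hides the frame from the top camera, so I'll use the wrist and scene cameras.

```bash
sed -i 's/^from m import/from h import/' inhand.py
python3 - <<'E'
from h import *
p,d=cams.grab_frame('wrist'); q,e=cams.grab_frame('scene'); 
save('ws1',np.vstack([p,q])[:, :][::1]) ; 
im=cv2.resize(np.hstack([p,q]),(800,250)); save('ws1',np.vstack([cv2.resize(p[:, :],(800,500))[:300],cv2.resize(q,(800,500))[100:400]]))
E
```

```text
(no output)
```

View pics/ws1.png

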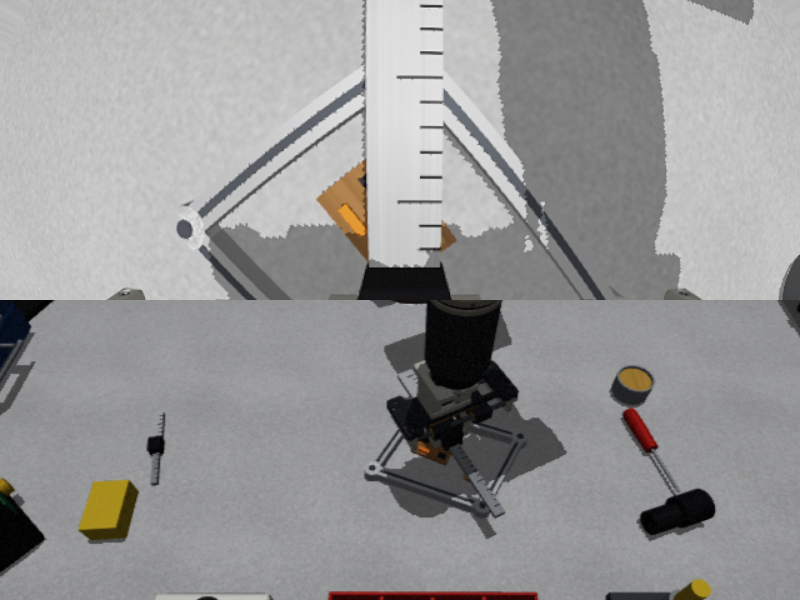

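The upper half (wrist) shows the rule body covering the near corner, with the frame bars coming out evenly on both sides. The lower half (scene) shows the tongue passing over the far corner at about (483,505). I'll check the rule axis numerically with wrist depth.

```bash
cat > wr.py <<'E'
from h import *
def wmeas(tgt):
    cp=cams.camera_params('wrist'); s=arm.get_state(); p,d=cams.grab_frame('wrist')
    ms=finder.masks_of('wrist','rule'); m=ms[0]['mask']
    K=np.array(cp['intrinsics']); vs,us=np.nonzero(m&(d>0)); z=d[vs,us]
    x=(us-K[0,2])/K[0,0]; y=(vs-K[1,2])/K[1,1]; th=np.hypot(x,y)+1e-9; k=np.tan(th)/th
    P=(att(cp['attitude'])@np.array([x*k*z,y*k*z,z])).T+np.array(cp['position'])
    Rm=R.from_euler('xyz',s['ee_rot']).as_matrix(); T=(P-s['eef_pos'])@Rm
    k=(abs(T[:,0])>.03)&(abs(T[:,0])<.17)&(abs(T[:,1])<.03)&(abs(T[:,2]-.1725)<.012); T=T[k];P=P[k]
    print('score',ms[0]['score'],len(T),'tool x range',np.percentile(T[:,0],[1,99]).round(4))
    # centreline: mid of y extremes in x bins
    b=np.digitize(T[:,0],np.linspace(-.17,.17,35)); L=[]
    for i in np.unique(b):
        t=T[b==i]
        if len(t)>60: L.append([t[:,0].mean(),(np.percentile(t[:,1],2)+np.percentile(t[:,1],98))/2,np.median(t[:,2]),np.ptp(np.percentile(t[:,1],[2,98]))])
    L=np.array(L); L=L[L[:,3]>.024]; py=np.polyfit(L[:,0],L[:,1],1); pz=np.polyfit(L[:,0],L[:,2],1)
    print('widths',L[:,3].round(3)); print('y',py.round(4),'deg',np.degrees(py[0]).round(2),'z',pz.round(4),'deg',np.degrees(pz[0]).round(2))
    for c in tgt:  # screw lateral offset from rule axis
        t=(np.array(c)-s['eef_pos'])@Rm; print('screw tool',t.round(4),'offset from axis',(t[1]-np.polyval(py,t[0])).round(4))
    return
C=dict(p=(.6445,.1094,.02),q=(.5714,-.0771,.02),r=(.4303,.0022,.02),s=(.5034,.189,.02))
E
python3 -c "
from wr import *
wmeas([C['p'],C['r']])"
python3 go.py 0.5374 0.0558 0.2035 -153.4
```

```text
score 0.67 12664 tool x range [-0.0501  0.133 ]
widths [0.029 0.029 0.028 0.029 0.029 0.028 0.029 0.028 0.029 0.028 0.029]
y [ 0.0015 -0.0008] deg 0.09 z [0.0013 0.1735] deg 0.07
screw tool [-0.121   0.0021  0.2214] offset from axis 0.003
screw tool [0.1185 0.0023 0.2216] offset from axis 0.0029
t 5.675 pos [0.5375 0.0533 0.2417] yaw -153.37 F [ 0.2 -0.  -1.9] M [ 0.05  0.06 -0.01] w 0.0338
shift [-0.001   0.0023  0.0382] turn 0.03
```

Request:
play_rows --targets '[[[-0.001,0.002,0.015,0],[-0.001,0.002,0.028,0],[-0.001,0.002,0.034,0],[-0.001,0.002,0.036,0],[-0.001,0.002,0.037,0]]]'

```text
t: 6.3
eef_pos: [0.5378, 0.0565, 0.2046]
ee_rot: [-3.142, 0.0, -2.675]
force: [-1.6, -0.3, -1.8]
width: 0.0339
```

```bash
python3 -c "
from wr import *
wmeas([C['p'],C['r']])"
python3 go.py 0.5374 0.0558 0.2035 -153.4
```

```text
score 0.98 12727 tool x range [-0.0504  0.1329]
widths [0.029 0.029 0.029 0.029 0.029 0.028 0.029 0.028 0.029 0.029 0.029]
y [ 0.0019 -0.0007] deg 0.11 z [0.0009 0.1735] deg 0.05
screw tool [-0.119  -0.0007  0.1846] offset from axis 0.0002
screw tool [ 0.1205 -0.0002  0.1846] offset from axis 0.0003
t 6.4 pos [0.5378 0.0566 0.2048] yaw -153.27 F [ 0.  -0.5 -1.8] M [ 0.01  0.01 -0.02] w 0.0339
shift [ 0.0007 -0.0005  0.0013] turn 0.13
```

Offset is under 1 mm and the rule is about 1 mm above the frame. I'll lower it to contact, release for the reading and wait.

Request:
play_rows --targets '[[[0,0,0.0005,0],[0,0,0.001,0],[0,0,0.0015,0],[0,0,0.0015,0]]]'

```text
t: 6.9
eef_pos: [0.5377, 0.0565, 0.2037]
ee_rot: [-3.142, 0.0, -2.675]
force: [-2.5, 0.5, 5.3]
width: 0.034
```

Request:
play_rows --targets '[[[0,0,0,0],[0,0,0,0],[0,0,0,0],[0,0,0,0],[0,0,0,0]]]' --grip 110

```text
t: 7.52
eef_pos: [0.5377, 0.0565, 0.2031]
ee_rot: [3.142, -0.0, -2.675]
force: [1.1, 0.1, -0.3]
width: 0.0497
```

Request:
play_rows --targets '[[[0,0,0,0],[0,0,0,0],[0,0,0,0],[0,0,0,0],[0,0,0,0]]]'

```text
t: 8.15
eef_pos: [0.5377, 0.0565, 0.2032]
ee_rot: [-3.142, -0.0, -2.675]
force: [-0.9, -0.3, -0.3]
width: 0.0497
```

Request:
play_rows --targets '[[[0,0,0,0],[0,0,0,0],[0,0,0,0],[0,0,0,0],[0,0,0,0]]]'

```text
t: 8.78
eef_pos: [0.5377, 0.0565, 0.2032]
ee_rot: [3.142, -0.0, -2.675]
force: [0.3, -0.3, -0.7]
width: 0.0499
```

```bash
python3 -c "
from wr import *
wmeas([C['p'],C['r']])
print(arm.get_state()['t'],arm.get_state()['width'])"
```

```text
score 0.56 12505 tool x range [-0.0487  0.1328]
widths [0.029 0.029 0.029 0.028 0.028 0.028 0.029 0.028 0.028 0.028 0.029]
y [ 0.0026 -0.0009] deg 0.15 z [0.0006 0.173 ] deg 0.03
screw tool [-0.1192 -0.0008  0.1832] offset from axis 0.0005
screw tool [ 0.1203 -0.0002  0.1832] offset from axis 0.0004
8.875 0.04971230541922859
```

The rule rested on the first diagonal, over both screws to within 1 mm. I'll regrip, lift and swing to the other diagonal.

Request:
play_rows --targets '[[[0,0,0,0],[0,0,0,0],[0,0,0,0],[0,0,0,0],[0,0,0,0]]]' --grip 255

```text
t: 9.5
eef_pos: [0.5377, 0.0565, 0.2032]
ee_rot: [3.142, 0.0, -2.675]
force: [0.0, 0.3, -0.6]
width: 0.0339
```

Request:
play_rows --targets '[[[0,0,0,0],[0,0,-0.005,0],[0,0,-0.015,0],[0,0,-0.03,0],[0,0,-0.04,0]]]'

```text
t: 10.12
eef_pos: [0.538, 0.0566, 0.2447]
ee_rot: [-3.141, 0.002, -2.675]
force: [-0.1, -0.3, -2.6]
width: 0.0337
```

Request:
play_rows --targets '[[[0,0,0,-4],[0,0,0,-12],[0,0,0,-20],[0,0,0,-28],[0,0,0,-36]]]'

```text
t: 10.75
eef_pos: [0.5377, 0.0565, 0.2439]
ee_rot: [-3.141, 0.001, -2.042]
force: [-0.4, -0.7, -2.2]
width: 0.0335
```

Request:
play_rows --targets '[[[0,0,0,-8],[0,0,0,-16],[0,0,0,-24],[0,0,0,-32],[0,0,0,-38]]]'

```text
t: 11.38
eef_pos: [0.5377, 0.0565, 0.2439]
ee_rot: [-3.141, 0.0, -1.38]
force: [-0.2, 0.2, -1.6]
width: 0.0335
```

```bash
python3 go.py 0.5374 0.0558 0.2035 -75.7
```

```text
t 11.375 pos [0.5377 0.0565 0.2439] yaw -79.06 F [-0.2  0.2 -1.6] M [0.03 0.13 0.02] w 0.0335
shift [0.0006 0.0005 0.0404] turn -3.36
```

Request:
play_rows --targets '[[[0,0.0005,0.01,-2],[0,0.0005,0.024,-3.4],[0,0.0005,0.034,-3.4],[0,0.0005,0.037,-3.4],[0,0.0005,0.038,-3.4]]]'

```text
t: 12.0
eef_pos: [0.5372, 0.0564, 0.2048]
ee_rot: [3.141, -0.0, -1.325]
force: [0.1, 0.6, -2.4]
width: 0.0336
```

```bash
python3 -c "
from wr import *
wmeas([C['q'],C['s']])"
python3 go.py 0.5374 0.0558 0.2032 -75.7
```

```text
score 0.62 12818 tool x range [-0.0488  0.1337]
widths [0.029 0.029 0.029 0.029 0.029 0.028 0.029 0.029 0.029 0.029 0.028]
y [ 0.0027 -0.0008] deg 0.16 z [-0.0011  0.1732] deg -0.07
screw tool [ 0.1377 -0.0007  0.1848] offset from axis -0.0003
screw tool [-0.1369  0.0004  0.1848] offset from axis 0.0016
t 12.1 pos [0.5373 0.0564 0.2052] yaw -75.89 F [ 0.1 -0.  -2.3] M [0.05 0.1  0.01] w 0.0334
shift [0.0006 0.0001 0.002 ] turn -0.19
```

Request:
play_rows --targets '[[[0,0.0005,0.0005,-0.3],[0,0.0005,0.001,-0.3],[0,0.0005,0.0015,-0.3],[0,0.0005,0.0018,-0.3]]]'

```text
t: 12.6
eef_pos: [0.5367, 0.0563, 0.2034]
ee_rot: [-3.142, 0.0, -1.319]
force: [0.7, 0.6, -2.0]
width: 0.0337
```

Request:
play_rows --targets '[[[0,0,0,0],[0,0,0,0],[0,0,0,0],[0,0,0,0],[0,0,0,0]]]' --grip 60

```text
t: 13.22
eef_pos: [0.5367, 0.0562, 0.2034]
ee_rot: [3.142, 0.0, -1.319]
force: [-0.0, 0.6, 0.2]
width: 0.0666
```

Request:
play_rows --targets '[[[0,0,0,0],[0,0,0,0],[0,0,0,0],[0,0,0,0],[0,0,0,0]]]'

```text
t: 13.85
eef_pos: [0.5367, 0.0563, 0.2034]
ee_rot: [3.142, -0.0, -1.319]
force: [-0.2, -0.3, -0.4]
width: 0.0668
```

Request:
play_rows --targets '[[[0,0,-0.005,0],[0,0,-0.02,0],[0,0,-0.05,0],[0,0,-0.09,0],[0,0,-0.12,0]]]'

```text
t: 14.48
eef_pos: [0.5368, 0.0562, 0.3264]
ee_rot: [-3.139, 0.0, -1.319]
force: [0.6, -0.2, 0.0]
width: 0.0667
```

```bash
python3 go.py 0.45 -0.3 0.35 -75.7
```

```text
t 14.475 pos [0.5368 0.0562 0.3264] yaw -75.56 F [ 0.6 -0.2  0. ] M [0.01 0.04 0.02] w 0.0667
shift [ 0.3233  0.1728 -0.0241] turn 0.14
```

Lifted clear. I'll move aside so the top camera can check.

Request:
play_rows --targets '[[[0.02,0.01,-0.02,0],[0.065,0.03,-0.03,0],[0.11,0.055,-0.03,0],[0.16,0.08,-0.03,0],[0.2,0.1,-0.03,0]]]'

```text
t: 15.1
eef_pos: [0.4888, -0.1641, 0.3549]
ee_rot: [-3.14, -0.001, -1.319]
force: [0.6, -0.4, -0.2]
width: 0.067
```

Request:
play_rows --targets '[[[0.04,0.01,0,0],[0.08,0.02,0,0],[0.12,0.03,0,0],[0.15,0.03,0,0],[0.15,0.03,0,0]]]'

```text
t: 15.72
eef_pos: [0.4979, -0.3168, 0.3541]
ee_rot: [-3.141, -0.001, -1.321]
force: [0.1, 0.0, -1.2]
width: 0.0671
```

Run:
```python
from h import *
cp=cams.camera_params('top'); p,d=cams.grab_frame('top')
m=finder.masks_of('top','rule'); print([(r['score'],r['mask'].sum(), np.argwhere(r['mask']).mean(0)) for r in m])
ys,xs=np.nonzero(m[0]['mask']); P=world(cp,xs,ys,d[ys,xs]); k=(P[:,2]>.022)&(P[:,2]<.036); Q=P[k]
r=cv2.minAreaRect(Q[:,:2].astype(np.float32)); print(r)
c=np.array(r[0]); pts=cv2.boxPoints(r); e=pts[1]-pts[0]; f=pts[2]-pts[1]; e=e if np.hypot(*e)>np.hypot(*f) else f; e/=np.hypot(*e)
for s in [(.5714,-.0771),(.5034,.189)]:
    v=np.array(s)-c; print('along',(v@e).round(4),'off',(v[1]*e[0]-v[0]*e[1]).round(4))
u=(Q[:,:2]-c)@e; print('z slope',np.polyfit(u,Q[:,2],1).round(4)); print(arm.get_state()['t'],arm.get_state()['eef_pos'])
save('final',cv2.resize(p[120:300,150:420],None,fx=2.8,fy=2.8))
```

```text
[(0.59, np.int64(2304), array([203.21354167, 278.15885417]))]
((0.5372104048728943, 0.05877254903316498), (0.03276626393198967, 0.3234785497188568), 15.296123504638672)
along 0.1401 off -0.0029
along -0.1345 off 0.0017
z slope [0.0091 0.03  ]
15.825 [ 0.49764083 -0.3151383   0.35393128]
```

View pics/final.png

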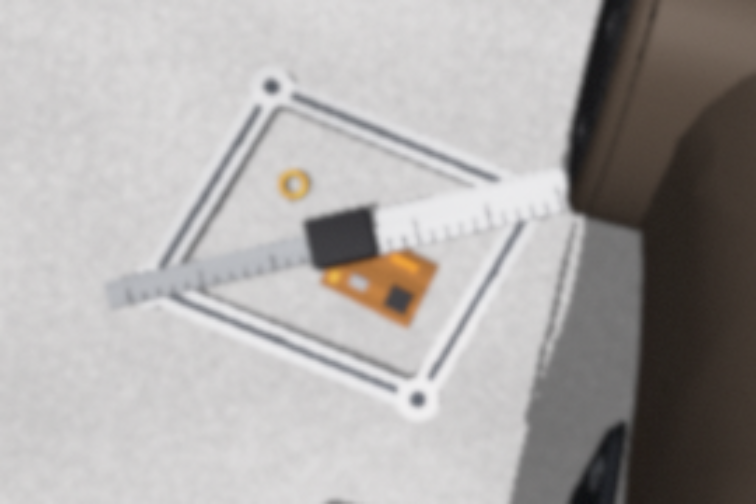

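The rule lies over the longer diagonal and covers both screws, at crop (165,280) and (530,190). The two short-diagonal screws are uncovered, and the arm is clear.

```bash
python3 -c "
from station import *
print(job_done())"
```

```text
the job is handed in; nothing more can be done
None
```

I checked both diagonals with the rule and left it lying across the longer one, released. I handed the job in at about 16 s, with the robot clear of everything. No verdict was reported.

- **First diagonal (about 240 mm):** I laid the rule flat over both screws with the gripper open for about 1.5 s. Wrist-camera depth put its centreline within 1 mm of both screws and its tilt under 0.1°.
- **Second diagonal (about 275 mm, the longer):** I regripped, lifted, turned and laid the rule down, then let go. Just before the last 2 mm of lowering, the wrist camera showed offsets of 0.3 and 1.6 mm.
- **Final check from above:** The picture shows the rule covering both of this diagonal's screws.
    - **Offsets:** the top camera gave 2.9 and 1.7 mm. That is a little more than the wrist camera, but well inside the rule's half width (15 mm body, 9.5 mm tongue). The arm hid a small part of the end of the rule.
    - **Flatness:** the top-camera depth showed a slope of about 0.5° along the rule. I put this down to depth noise and the thinner tongue (8 mm against 10 mm), but did not check it further.
- **Failed check:** one top-camera measurement failed because the arm blocked the view, so I used the wrist and scene cameras there instead.

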